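Square a prosthetic foot in the bench gauge

TASK

Push the prosthetic foot along the bench into the corner of the foot gauge, so that its straight inner side lies flat along the aluminium fence and the back of its heel is up against the red heel stop. Only push it over the bench: do not lift or tip it, and keep the fingers off the steel adapter on its ankle. Leave the sanding sleeve, the tube clamp and the jar where they stand.

Things in the scene. Friction and masses are not known exactly. Their poses are not given: they have to be found in the camera images.
- foot: Cream prosthetic foot, grey sole down on the bench; loose, rigid, 0.37 to 0.63 kg, slides at about 2 to 5 N. 190 mm long (y), 80 wide (x), sides 28 high; instep and ankle rise to 42 mm. Origin: bench level, middle of that outline. +y to the heel, +x to the inner side, z up. Heel's back (y = +95) is flat for x from -15 to +40; the outer side (x = -40) is straight and upright for y from -65 to +70.
- adapter: Steel adapter fixed on the foot's ankle: a 40 mm disc 5 mm thick with an 18 mm square stub, 20 mm high in all, top 62 mm above the bench. Origin: centre of its underside, at x = 0, y = +50, z = 42 mm of the foot; axes parallel to the foot's. Not to be touched by the fingers.
- gauge: Gauge fixed to the bench: an L of two low bars. Origin: bench level, inner corner of the stop faces. Aluminium fence: face at x = 0 looking to -x, 18 mm thick, 25 high, y -247 to +18. Red heel stop: face at y = 0 looking to -y, 18 thick, 30 high, x -100 to 0. Its +x points away from the robot, give or take 12 degrees. Foot home: axes parallel, foot origin at x = -40, y = -95 mm here.
- foot_heel (a point): Point on the foot at the inner corner of the heel: x = +40, y = +95, z = 14 mm of the foot.
- foot_ball (a point): Point on the foot's inner side near the toes: x = +40, y = -65, z = 14 mm of the foot. The inner side (x = +40) is straight and upright from the heel to y = -80.
- foot_toe (a point): Middle of the flat toe end: x = +7.5, y = -95, z = 14 mm of the foot. The end is flat and upright for x from -10 to +25 mm, 28 mm high; its corners are rounded, radius 15 mm on the inner and 30 mm on the outer side.
- sleeve: Brown abrasive sanding sleeve standing on end beyond the heel stop: a tube 64 mm across, 75 mm high. Origin: centre of its underside. To be left alone.
- clamp: Dark steel tube clamp behind the fence: a ring 42 mm across and 32 mm high with a lug and screw reaching 34 mm from its centre. Origin: centre of the ring's underside. To be left alone.
- jar: Small jar with a blue cap, 48 mm across, 55 mm high, on the robot's side of the heel stop. Origin: centre of its underside. To be left alone.
Mind the look-alikes: they are no part of the job. Of the things that look like the foot, the middle-sized one is meant.

How it is judged (in metres and radians):
At the end, for the whole second after the job is handed in: The foot stands flat and at rest on the bench in the gauge's corner: no more than 4 mm between its inner side and the fence, at the heel and at the ball of the foot (parallel within 0.05 rad), and no more than 4 mm between the heel's back and the red heel stop (x of foot_heel in the frame of gauge between -0.004 and 0.004 m and x of foot_ball in the frame of gauge between -0.004 and 0.004 m and y of foot_heel in the frame of gauge between -0.004 and 0.004 m and angle between the y axis of foot and the y axis of gauge, either way round below 0.05 rad and angle between foot's own z axis and vertical below 0.05 rad and height (world z) of foot below 0.004 m and linear speed of foot below 0.01 m/s); the robot touches nothing.
It fails at once if the foot is lifted more than 10 mm off the bench (height (world z) of foot above 0.01 m).
It fails at once if the foot is tipped by more than 0.15 rad (angle between foot's own z axis and vertical above 0.15 rad).
It fails at once if the fingers touch the steel adapter (contact force between the fingers and adapter above 0.5 N).
It fails at once if the sanding sleeve, the tube clamp or the jar is moved more than 10 mm (distance of any of sleeve, clamp, jar from where it was at the start of the episode above 0.01 m).
It also fails if it takes over 58 s, if anything falls off the work surface, if the arm or the gripper's body presses on something with over 40 N, if the wrist force passes 120 N, or if a joint passes its speed limit or range.

ROBOT

A 6-joint arm with a two-finger parallel gripper is mounted at the origin on the work surface. World frame = base frame: x ahead of the robot, y to its left, z up, the work surface at z = 0. Lengths are in m, angles in degrees, forces in N, time in s.
With the tool pointing down it reaches from about 0.25 to 0.725 m from the base axis. Payload 9.7 kg.
Tool frame: the origin (TCP) lies on the centre line of the jaws, within the pads' length; the fingertips stand 22 mm ahead of it and the grasp point (between the pads) lies 3 mm ahead of it; z points along the fingers, y is the direction in which the jaws open and shut (so a half turn about z gives the same grasp; the last joint's range is limited). The gripper opens to 85 mm and grips with 20 to 120 N. Pads are 22 mm wide; open, the fingers measure 114 mm over their backs; the gripper's body (76 mm by 85 mm) begins 54 mm behind the grasp point. The pads swing forward as they close: fully open they stand 13 mm farther back than shut.
Start: joints at [66.119, 4.979, 10.078, 95.1, 0, 90], TCP at [0.223, 0.503, 0.253] pointing down, gripper open.
Joint ranges: [-179.16, 179.16], [-48.56, 103.87], [-65.8, 70.77], [-126.05, 130.52], [-82.76, 87.17], [-180, 180]. Speed limits (degrees/s): [127.2, 127.2, 147.25, 180, 180, 180].

INTERFACE

Orientations are given as [roll, pitch, yaw] about the fixed x, y, z axes, in that order (R = Rz(yaw) Ry(pitch) Rx(roll)).
In Python, from workcell import get_obs, camera, camera_params, job_done gives the robot as it stands.
- The arm moves only by the tool servo_tool, never from a script. Its argument "steps" is a list of rows, each an object of numbers: "x", "y", "z": the shift along the world's x, y, z in mm; "yaw": the turn about the world's z in degrees. A call has 1 to 12 rows; each row is the pose to reach, as a shift and turn from the pose measured when the call began; what a row does not reach only later rows make up. A row lasts 1/8 s, in which the tool goes at most 62.5 mm and 10.7 degrees, less where a joint would pass 70% of its speed; a pose out of reach is approached as far as the arm can. A call with a gripper value outside its range is refused whole. "grip" is the finger opening in mm, from 0 to 85.4, set as the call begins (left out, the last holds). The fingers move at their own pace and stop on an object; "grip_force" is the grip in N (left out, the last holds). Time passes only in rows, so rows that repeat a pose let the fingers close. It gives the time, the measured TCP pose, the force and the opening at its end, in the units of the state.
- get_obs(): the state, without advancing time (a new reading comes with each control period).
- camera(name): name is "scene" or "top"; returns (picture, depth): 480x640x3 uint8, red, green, blue; 480x640 float32, m along the optical axis (not along the pixel's ray), 0 where there is no reading.
- camera_params(name): a dict with "intrinsics" (3x3 intrinsics, pixels), "rvec" (rotation vector, rad) and "tvec" (3), from world to camera coordinates, as OpenCV has them. Camera axes: x right, y down, z forward; pixel columns grow to the right and rows downward; lengths in m; the calibration is good to about 2 mm. A picture is of the moment at which its call begins. camera_params takes no time and is no camera call.
- job_done(): hands the job in, once; it reports no verdict.
The state is a dict: "time": time; "q": joint angles; "qd": joint speeds; "joint_efforts": joint torques, N m; "ee_pos": TCP position; "tcp_rot": TCP orientation; "wrist_force": force on the tool from outside, world axes, zero at the start; "torque": the same for the moment, N m; "opening": finger opening in m.
Only numpy, scipy, OpenCV 4.12 (cv2) and the standard library are available. Lean on these libraries where they do the work, as an engineer would, in place of code of your own. Each camera call takes 0.05 s, during which the arm holds its last target.

## Working session

There is one attempt and no reset: what is moved stays moved. The work goes in short steps, Python scripts to look and compute and a tool call to move; the robot and the scene stay as the last step left them, time stands still between calls to the robot, and variables do not carry over. Pictures are saved under pics/ and viewed, and the job is handed in when it is done.

Besides the shell and the picture viewer there is one more tool, called after ">>>" as name(argument=value, ...), one argument or row to a line, values as JSON. servo_tool: Moves the arm, as the interface text tells. Its arguments: {"type":"object","properties":{"steps":{"type":"array"},"grip":{"type":"number"},"grip_force":{"type":"number"}},"required":["steps"]}

```bash
mkdir -p pics; cat > h.py <<'E'
import numpy as np,cv2
from workcell import get_obs,camera,camera_params,job_done
def save(n,fn):
    p,d=camera(n); cv2.imwrite(f'pics/{fn}.png',p[:,:,::-1]); np.save(f'pics/{fn}.npy',d); return p,d
def unproj(n,uv,d=None,z=None):
    c=camera_params(n);K=np.array(c['intrinsics']);R=cv2.Rodrigues(np.array(c['rvec'],float))[0];t=np.array(c['tvec']).ravel()
    uv=np.atleast_2d(np.array(uv,float)); r=np.linalg.inv(K)@np.c_[uv,np.ones(len(uv))].T
    if z is None: P=r*np.asarray(d); return (R.T@(P-t[:,None])).T
    o=-R.T@t; w=R.T@r; s=(z-o[2])/w[2]; return (o[:,None]+w*s).T
def proj(n,P):
    c=camera_params(n);return cv2.projectPoints(np.array(P,float),np.array(c['rvec'],float),np.array(c['tvec'],float),np.array(c['intrinsics']),None)[0][:,0]
E
python3 - <<'E'
from h import *
for n in('scene','top'):
    save(n,n+'0'); c=camera_params(n); print(n,c)
print(get_obs())
E
```

```text
scene {'intrinsics': array([[529.45684871,   0.        , 320.51128462],
       [  0.        , 529.45684871, 240.37342573],
       [  0.        ,   0.        ,   1.        ]]), 'rvec': array([ 1.46217091,  1.87989944, -0.98989775]), 'tvec': array([ 0.1205786 , -0.28368795,  1.51646281])}
top {'intrinsics': array([[540.2527142 ,   0.        , 319.20533915],
       [  0.        , 540.2527142 , 230.76672332],
       [  0.        ,   0.        ,   1.        ]]), 'rvec': array([ 2.1389046 , -2.17862952,  0.14603383]), 'tvec': array([0.06039418, 0.58360282, 0.80912423])}
{'time': 0.1, 'q': array([6.61185134e+01, 5.00806022e+00, 1.00383149e+01, 9.51025634e+01,
       1.57656582e-06, 8.99997241e+01]), 'qd': array([ 0.05305228, -0.01869442,  0.10140822,  0.07953169,  0.04589192,
       -0.07364256]), 'joint_efforts': array([ 5.32976410e-04, -5.21562839e+01,  4.65651441e+01,  1.60651869e-02,
        7.37481832e-05, -1.96303210e-05]), 'ee_pos': array([0.2225826 , 0.50272469, 0.25264682]), 'tcp_rot': array([-1.79927691e+02, -1.92477170e-06,  1.56118789e+02]), 'wrist_force': array([-0.17361531, -0.64681706, -0.78922597]), 'torque': array([-0.00219286,  0.00331654,  0.0007836 ]), 'opening': 0.08505819407786376}
```

View pics/scene0.png

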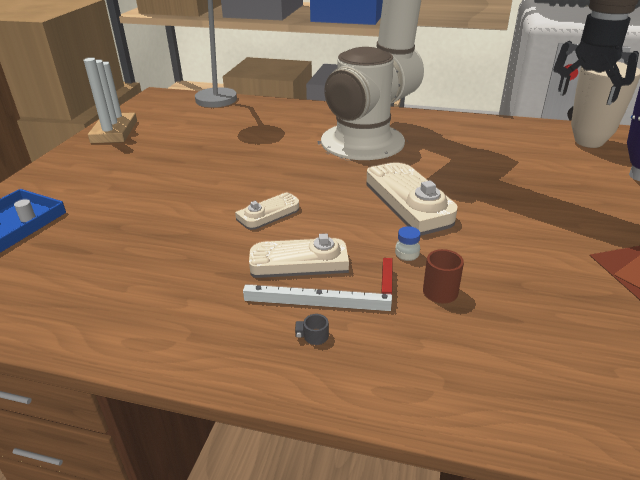

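View pics/top0.png

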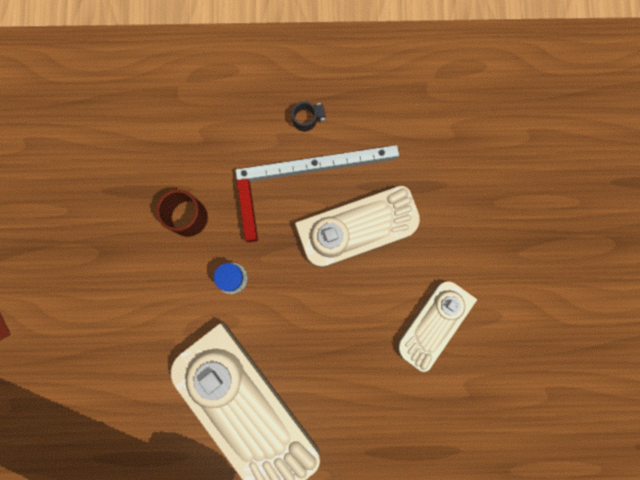

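Three foot-like things in the top view: large (245,410), middle (358,226) and small (438,327). The middle one should be the 190 mm foot, so I'll enlarge it to confirm and measure.

```bash
python3 - <<'E'
import cv2
a=cv2.imread('pics/top0.png')
cv2.imwrite('pics/crop0.png',cv2.resize(a[130:290,220:430],None,fx=3.8,fy=3.75,interpolation=cv2.INTER_CUBIC)[:600])
E
```

```text
(no output)
```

View pics/crop0.png

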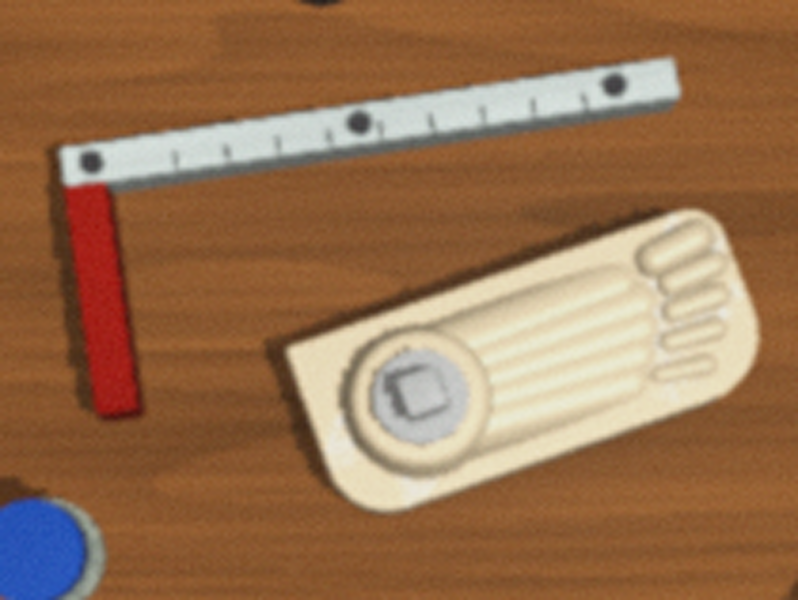

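```bash
cat > meas.py <<'E'
from h import *
def cr(p): p=np.array(p,float); return np.c_[p[:,0]/3.8+220-.4,p[:,1]/3.75+130-.4]
def ang(a): return np.degrees(np.arctan2(a[1],a[0]))
E
python3 - <<'E'
from meas import *
f=unproj('top',cr([(125,178),(678,97),(679,60),(60,148)]),z=.025)
r=unproj('top',cr([(110,187),(141,410),(102,417)]),z=.030)
o=unproj('top',cr([(287,348),(650,218),(400,512),(690,410),(757,330),(722,222)]),z=.028)
print(f.round(4),r.round(4),o.round(4),sep='\n')
print('fence ang (heel-ward)',ang(f[0]-f[1]), ang(f[3]-f[2]),'stop',ang(r[0]-r[1]))
print('foot inner',ang(o[0]-o[1]),'outer',ang(o[2]-o[3]))
# corner
d=f[0]-f[1];e=r[0]-r[1]
s=np.linalg.solve(np.c_[d[:2],-e[:2]],r[1,:2]-f[1,:2]); print('corner',f[1,:2]+s[0]*d[:2])
y=np.radians(ang(o[0]-o[1])); Y=np.array([np.cos(y),np.sin(y)]); X=np.array([np.sin(y),-np.cos(y)])
for p in o: print((p[:2]-o[0,:2])@X*1e3+40,(p[:2]-o[0,:2])@Y*1e3+95)
print('X',X,'origin',o[0,:2]-.04*X-.095*Y)
d=np.load('pics/top0.npy'); print(unproj('top',[[330,235],[360,225],[229,278],[181,211],[304,116]],d=[d[235,330],d[225,360],d[278,229],d[197,181],d[106,304]]).round(3))
E
```

```text
[[ 0.6752  0.1552  0.025 ]
 [ 0.7068 -0.0804  0.025 ]
 [ 0.7232 -0.0814  0.025 ]
 [ 0.6888  0.1827  0.025 ]]
[[0.6702 0.1609 0.03  ]
 [0.5743 0.1483 0.03  ]
 [0.5717 0.1644 0.03  ]]
[[ 0.5999  0.0875  0.028 ]
 [ 0.6532 -0.0661  0.028 ]
 [ 0.5296  0.0417  0.028 ]
 [ 0.5704 -0.0798  0.028 ]
 [ 0.604  -0.1092  0.028 ]
 [ 0.6509 -0.0964  0.028 ]]
fence ang (heel-ward) 97.64946970366556 97.42634287407287 stop 7.508530018159432
foot inner 109.14521259600775 outer 108.54581605233501
corner [0.67432465 0.16146481]
40.0 95.0
39.999999999999964 -67.62222263639666
-41.33771406323595 74.78987452052624
-42.67927152433619 -53.44372506207512
-20.555797232618175 -92.20780024105488
27.919366849535805 -95.49882131025527
X [0.94469041 0.32796346] origin [ 0.59322246 -0.01536041]
[[ 0.575  0.034  0.06 ]
 [ 0.593 -0.015  0.036]
 [ 0.513  0.188  0.055]
 [ 0.621  0.267  0.032]
 [ 0.779  0.071  0.016]]
```

The middle one measures about 190 x 81 mm from (287,348) to (757,330) in the crop, with its heel toward the red stop, so it is the foot. It has to turn about -11.3° and move +83 mm in gauge x and +63 mm in gauge y. I'll travel over it first, which also shows how joint 6 turns.

>>> servo_tool(
  steps=[
    {"x": 30,"y": -54,"z": 0,"yaw": -5},
    {"x": 60,"y": -108,"z": 0,"yaw": -10},
    {"x": 90,"y": -162,"z": 0,"yaw": -20},
    {"x": 121,"y": -216,"z": 0,"yaw": -30},
    {"x": 151,"y": -270,"z": 0,"yaw": -40},
    {"x": 181,"y": -324,"z": 0,"yaw": -40},
    {"x": 212,"y": -378,"z": 0,"yaw": -40},
    {"x": 242,"y": -432,"z": 0,"yaw": -40},
    {"x": 272,"y": -486,"z": 0,"yaw": -40},
    {"x": 303,"y": -541,"z": 0,"yaw": -40},
    {"x": 303,"y": -541,"z": 0,"yaw": -40},
    {"x": 303,"y": -541,"z": 0,"yaw": -40},
  ],
  grip=70,
)

```text
time: 1.6
ee_pos: [0.5253, -0.0383, 0.2522]
tcp_rot: [-179.9, -0.0, 116.1]
wrist_force: [-0.6, 0.8, 0.5]
opening: 0.0698
```

```bash
python3 -c "
from h import *
print(get_obs()['q'])"
```

```text
[-4.16199492e+00  1.87209010e+00  6.69545784e+00  9.49509317e+01
 -2.24935077e-02  5.97712755e+01]
```

>>> servo_tool(
  steps=[
    {"yaw": 10},
    {"yaw": 20},
    {"yaw": 30},
    {"yaw": 40},
    {"yaw": 50},
    {"yaw": 60},
    {"yaw": 70,"z": -50},
    {"yaw": 80,"z": -100},
    {"yaw": 82.8,"z": -150},
    {"yaw": 82.8,"z": -190},
    {"yaw": 82.8,"z": -190},
    {"yaw": 82.8,"z": -190},
  ],
)

```text
schema error: expected keys x, y, z, yaw
```

```bash
python3 - <<'E'
from h import *
p,d=save('top','top1');save('scene','scene1')
a=cv2.resize(p[100:320,180:440,::-1],None,fx=3,fy=2.7*1.0);cv2.imwrite('pics/crop1.png',a[:600])
E
```

```text
(no output)
```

View pics/crop1.png

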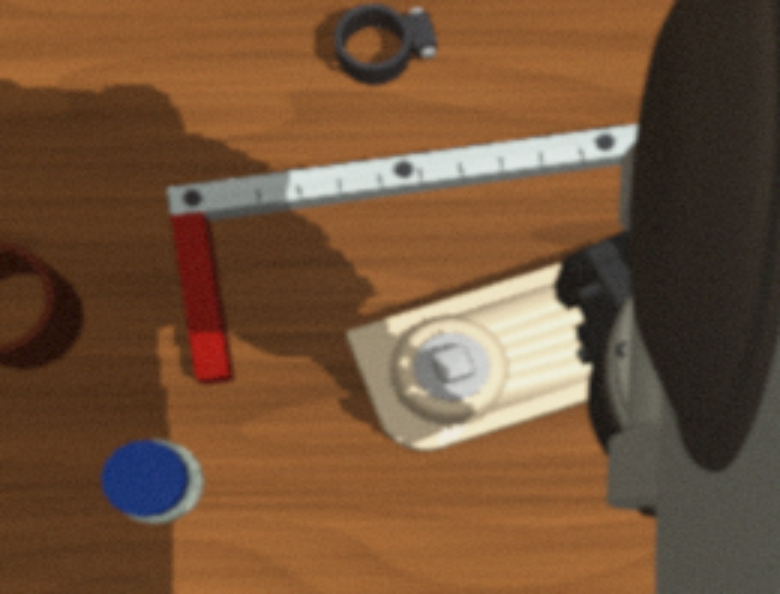

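View pics/scene1.png

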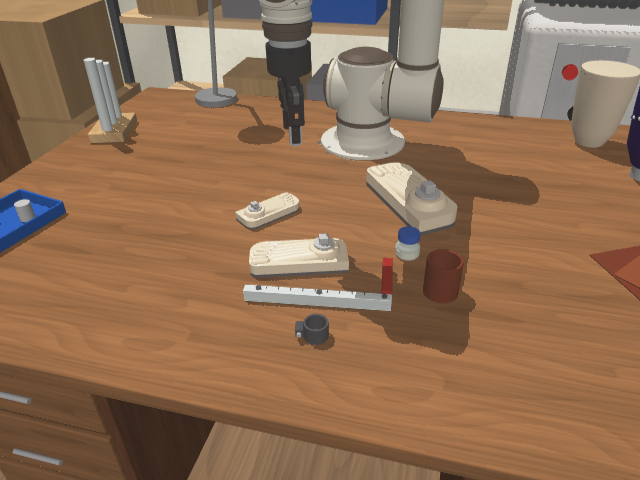

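The fingers are still high (z 0.25), as that call was refused: all four keys are needed in each row. The small foot is close, so I'll check its clearance before going down.

```bash
python3 - <<'E'
from h import *
print(unproj('top',[[476,298],[447,282],[400,350],[422,371]],z=.02).round(3))
E
```

```text
[[ 0.476 -0.196  0.02 ]
 [ 0.502 -0.151  0.02 ]
 [ 0.398 -0.073  0.02 ]
 [ 0.365 -0.106  0.02 ]]
```

>>> servo_tool(
  steps=[
    {"x": 0,"y": 0,"z": 0,"yaw": 10},
    {"x": 0,"y": 0,"z": 0,"yaw": 20},
    {"x": 0,"y": 0,"z": 0,"yaw": 30},
    {"x": 0,"y": 0,"z": 0,"yaw": 40},
    {"x": 0,"y": 0,"z": 0,"yaw": 50},
    {"x": 0,"y": 0,"z": 0,"yaw": 60},
    {"x": 0,"y": 0,"z": -40,"yaw": 70},
    {"x": 0,"y": 0,"z": -80,"yaw": 80},
    {"x": 0,"y": 0,"z": -100,"yaw": 82.8},
    {"x": 0,"y": 0,"z": -120,"yaw": 82.8},
    {"x": 0,"y": 0,"z": -120,"yaw": 82.8},
  ],
)

```text
time: 3.08
ee_pos: [0.5241, -0.0361, 0.1318]
tcp_rot: [-180.0, -0.1, -160.9]
wrist_force: [0.4, -0.0, -0.0]
opening: 0.0701
```

```bash
python3 - <<'E'
from h import *
p,d=save('scene','scene2')
cv2.imwrite('pics/crop2.png',cv2.resize(p[130:330,200:460,::-1],None,fx=3,fy=3))
E
```

```text
(no output)
```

View pics/crop2.png

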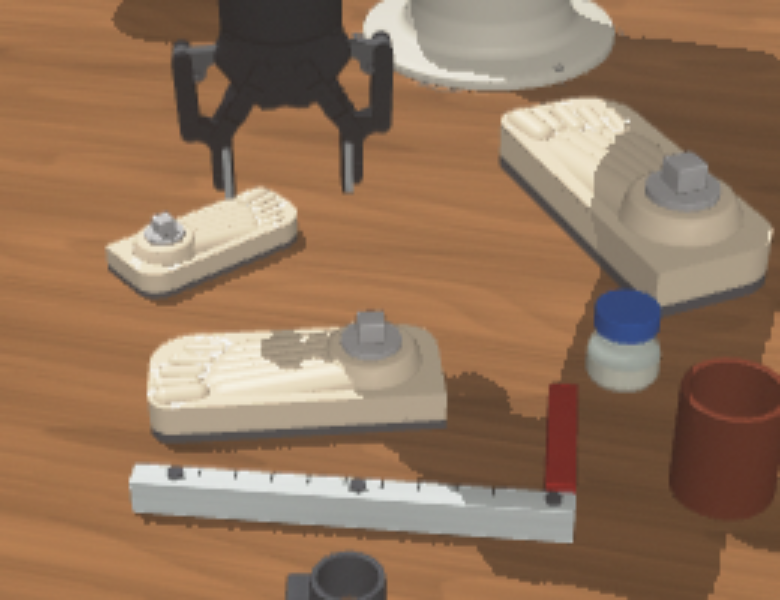

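>>> servo_tool(
  steps=[
    {"x": 2,"y": -2,"z": -40,"yaw": 0},
    {"x": 2,"y": -2,"z": -75,"yaw": 0},
    {"x": 2,"y": -2,"z": -95,"yaw": 0},
    {"x": 2,"y": -2,"z": -106,"yaw": 0},
    {"x": 2,"y": -2,"z": -106,"yaw": 0},
    {"x": 2,"y": -2,"z": -106,"yaw": 0},
  ],
)

```text
time: 3.88
ee_pos: [0.5275, -0.0383, 0.0284]
tcp_rot: [-179.9, 0.1, -160.9]
wrist_force: [-1.1, -0.5, -0.3]
opening: 0.0702
```

```bash
python3 - <<'E'
from h import *
p,d=save('scene','scene3')
cv2.imwrite('pics/crop3.png',cv2.resize(p[130:330,200:460,::-1],None,fx=3,fy=3))
print(get_obs()['ee_pos'],get_obs()['wrist_force'])
E
```

```text
[ 0.52748863 -0.03827687  0.02828584] [-0.1328029   0.22346472  0.63772696]
```

View pics/crop3.png

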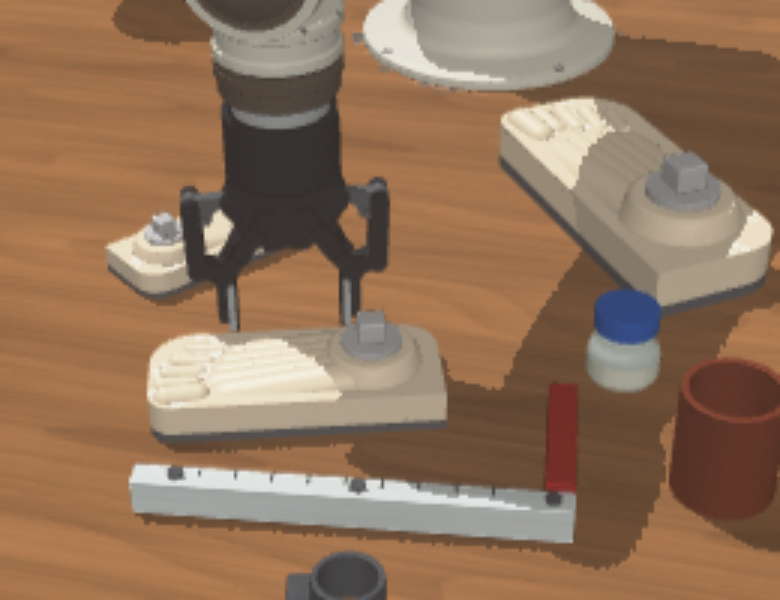

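The fingers stand behind the outer side, clear of the adapter and the small foot. Next I lower a little, close the gap and begin the push.

>>> servo_tool(
  steps=[
    {"x": 4,"y": 1,"z": -4,"yaw": 0},
    {"x": 9,"y": 3,"z": -4,"yaw": 0},
    {"x": 13,"y": 4.5,"z": -4,"yaw": 0},
    {"x": 17,"y": 6,"z": -4,"yaw": 0},
    {"x": 21,"y": 7,"z": -4,"yaw": 0},
    {"x": 25,"y": 8,"z": -4,"yaw": 0},
    {"x": 28,"y": 9,"z": -4,"yaw": 0},
    {"x": 28,"y": 9,"z": -4,"yaw": 0},
  ],
)

```text
time: 4.92
ee_pos: [0.5555, -0.0293, 0.0242]
tcp_rot: [-179.9, 0.0, -160.9]
wrist_force: [-1.3, -0.3, 1.2]
opening: 0.07
```

```bash
python3 - <<'E'
from h import *
p,d=save('scene','scene4')
cv2.imwrite('pics/crop4.png',cv2.resize(p[130:330,200:460,::-1],None,fx=3,fy=3))
p,d=save('top','top4')
cv2.imwrite('pics/crop4t.png',cv2.resize(p[130:290,220:430,::-1],None,fx=3.8,fy=3.75,interpolation=cv2.INTER_CUBIC))
print(get_obs()['ee_pos'],get_obs()['wrist_force'])
E
```

```text
[ 0.55550402 -0.02926762  0.02420151] [-1.93330837 -0.57732011  0.20782235]
```

View pics/crop4.png

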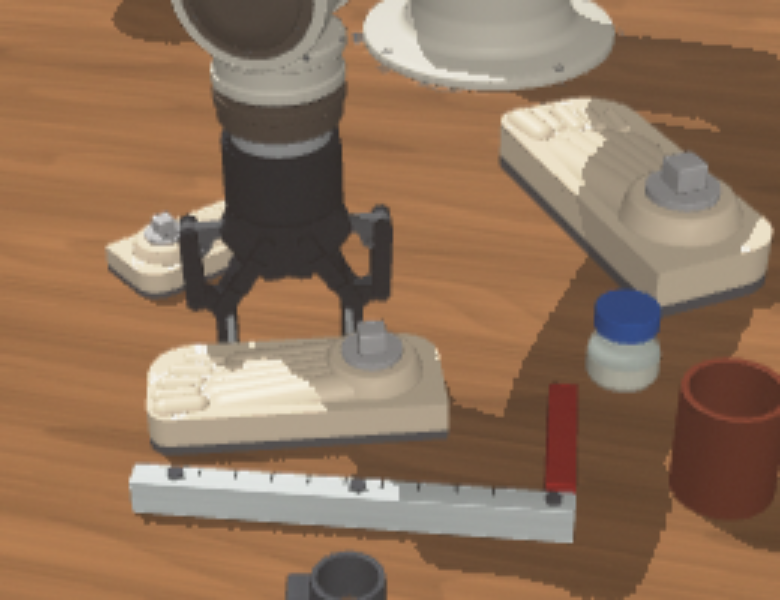

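View pics/crop4t.png

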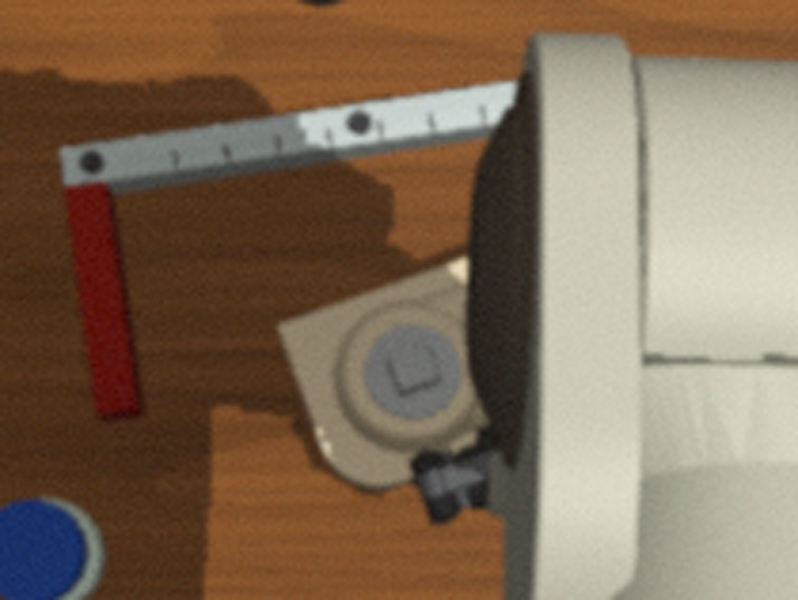

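Contact is made: the foot moved about 10 mm with its heading unchanged. I continue along gauge x while turning -11.3°, and stop about 6 mm short of the fence.

>>> servo_tool(
  steps=[
    {"x": 4,"y": 0.5,"z": 0,"yaw": -1},
    {"x": 8,"y": 1,"z": 0,"yaw": -2.5},
    {"x": 12,"y": 1.5,"z": 0,"yaw": -4},
    {"x": 16,"y": 2,"z": 0,"yaw": -5.5},
    {"x": 20,"y": 2.5,"z": 0,"yaw": -7},
    {"x": 24,"y": 3,"z": 0,"yaw": -8.5},
    {"x": 28,"y": 3.7,"z": 0,"yaw": -10},
    {"x": 33,"y": 4.4,"z": 0,"yaw": -11.3},
    {"x": 38,"y": 5,"z": 0,"yaw": -11.3},
    {"x": 43,"y": 5.7,"z": 0,"yaw": -11.3},
    {"x": 47,"y": 6.3,"z": 0,"yaw": -11.3},
    {"x": 47,"y": 6.3,"z": 0,"yaw": -11.3},
  ],
)

```text
time: 6.52
ee_pos: [0.6032, -0.023, 0.0242]
tcp_rot: [-179.9, 0.1, -172.2]
wrist_force: [0.4, 0.0, -0.6]
opening: 0.0701
```

```bash
python3 - <<'E'
from h import *
p,d=save('scene','scene5')
cv2.imwrite('pics/crop5.png',cv2.resize(p[130:330,200:460,::-1],None,fx=3,fy=3))
p,d=save('top','top5')
cv2.imwrite('pics/crop5t.png',cv2.resize(p[130:290,220:430,::-1],None,fx=3.8,fy=3.75,interpolation=cv2.INTER_CUBIC))
print(get_obs()['ee_pos'],get_obs()['wrist_force'])
E
```

```text
[ 0.60299601 -0.02296473  0.02429726] [-0.2291955   0.10925983  0.38508765]
```

View pics/crop5.png

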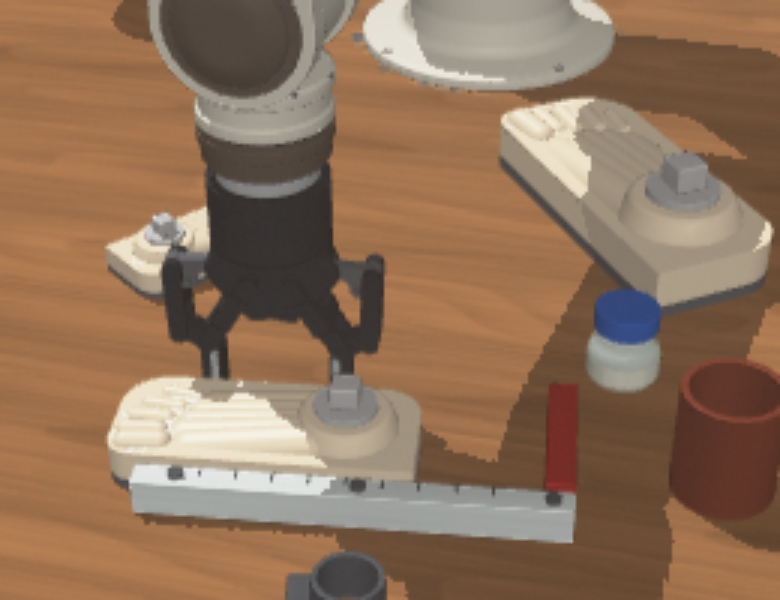

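View pics/crop5t.png

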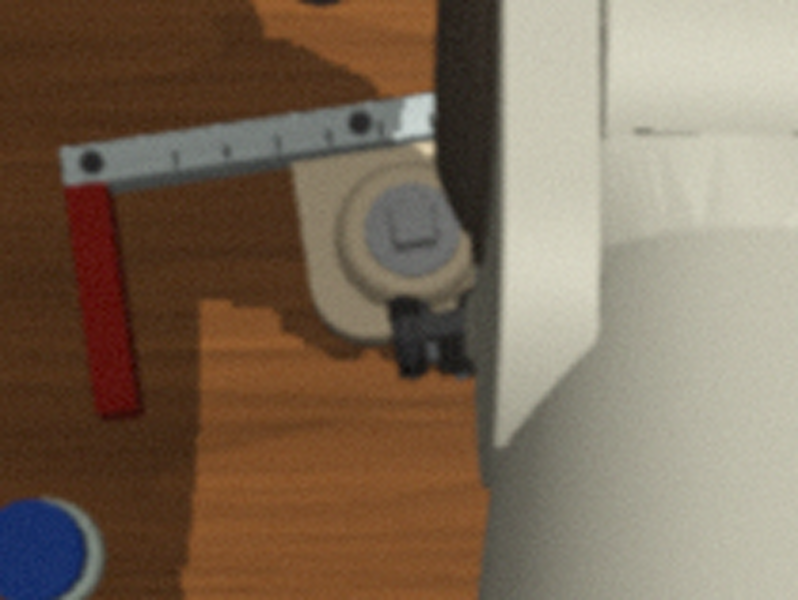

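```bash
cat >> meas.py <<'E'
C=np.array([.6743,.1615]);gy=np.radians(97.6);YG=np.array([np.cos(gy),np.sin(gy)]);XG=np.array([np.sin(gy),-np.cos(gy)])
def g(p): p=np.atleast_2d(p)[:,:2]-C; return np.c_[p@XG,p@YG]*1e3
def w(x,y): return C+x/1e3*XG+y/1e3*YG
E
python3 - <<'E'
from meas import *
print(g(unproj('top',cr([(293,165),(320,305)]),z=.028)),g([.603,-.023]))
print('small foot corner',g([[.476,-.196],[.502,-.151]]))
for x,y in [(-46,-300),(-46,-285),(-46,-215)]: print(w(x,y))
E
```

```text
[[ -5.67823988 -77.49721457]
 [-67.41889813 -79.83092657]] [[ -95.07497202 -173.44938655]]
small foot corner [[-243.83970115 -328.13311345]
 [-212.11655954 -286.96708029]]
[ 0.668381   -0.14194846]
[ 0.66639716 -0.12708022]
[ 0.65713921 -0.05769514]
```

The heel corner at crop (293,165) is at gauge (-5.7, -77.5) mm, so about 6 mm of gap is left and the foot is nearly parallel. Now I retract, rise, close the fingers, turn 90° and go beyond the toe end.

>>> servo_tool(
  steps=[
    {"x": -8,"y": -1,"z": 0,"yaw": 0},
    {"x": -20,"y": -2.5,"z": 0,"yaw": 0},
    {"x": -32,"y": -4,"z": 20,"yaw": 0},
    {"x": -34,"y": -4,"z": 70,"yaw": 0},
    {"x": -30,"y": -10,"z": 120,"yaw": -10},
    {"x": -10,"y": -40,"z": 120,"yaw": -20},
    {"x": 15,"y": -75,"z": 120,"yaw": -30},
    {"x": 40,"y": -110,"z": 120,"yaw": -40},
    {"x": 66,"y": -119,"z": 120,"yaw": -50},
    {"x": 66,"y": -119,"z": 120,"yaw": -60},
    {"x": 66,"y": -119,"z": 120,"yaw": -70},
    {"x": 66,"y": -119,"z": 120,"yaw": -80},
  ],
)

```text
time: 8.12
ee_pos: [0.6683, -0.1421, 0.1443]
tcp_rot: [-179.9, 0.1, 107.4]
wrist_force: [-0.0, -0.5, -0.2]
opening: 0.0702
```

>>> servo_tool(
  steps=[
    {"x": 0,"y": 0,"z": 0,"yaw": -10},
    {"x": 0,"y": 0,"z": 0,"yaw": -10},
  ],
  grip=0,
)

```text
time: 8.38
ee_pos: [0.6677, -0.1421, 0.1445]
tcp_rot: [-179.9, 0.1, 97.5]
wrist_force: [-1.0, 0.3, -0.7]
opening: 0.0341
```

```bash
python3 - <<'E'
from meas import *
o=get_obs();print(o['ee_pos'],o['tcp_rot'],o['q'],g(o['ee_pos']))
p,d=save('scene','scene6')
cv2.imwrite('pics/crop6.png',cv2.resize(p[130:330,200:460,::-1],None,fx=3,fy=3))
p,d=save('top','top6')
cv2.imwrite('pics/crop6t.png',cv2.resize(p[130:290,220:430,::-1],None,fx=3.8,fy=3.75,interpolation=cv2.INTER_CUBIC))
E
```

```text
[ 0.66771217 -0.14207285  0.1445288 ] [-1.79880355e+02  1.22373760e-01  9.75048355e+01] [-11.95219972  22.85074479  19.38781352  86.60911824  -0.15523861
  70.54319012] [[ -46.67941044 -300.03484629]]
```

View pics/crop6.png

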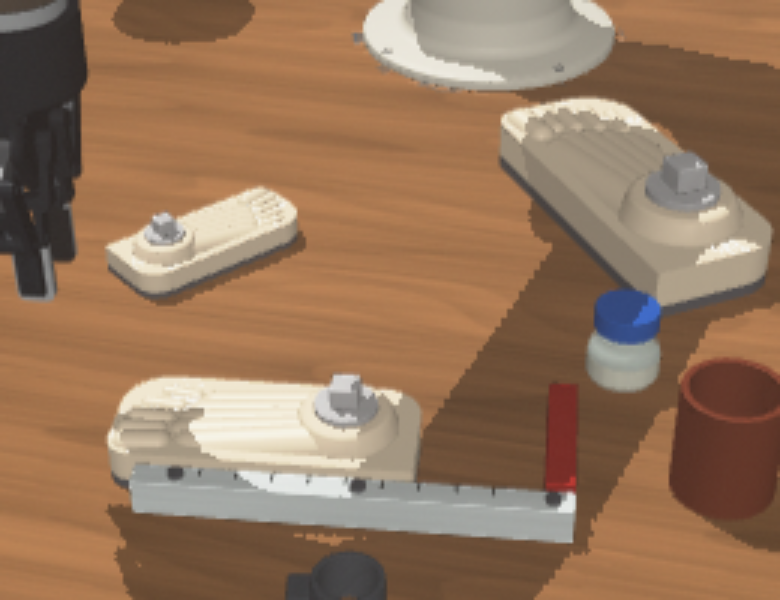

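View pics/crop6t.png

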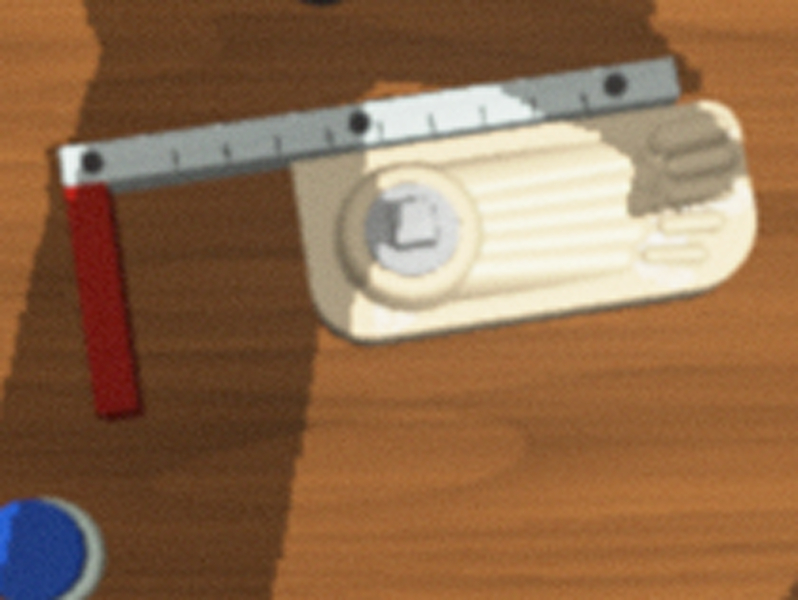

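Foot is parallel and about 5 mm off the fence, its toe end near crop (755,190). I descend beyond the toe.

>>> servo_tool(
  steps=[
    {"x": 0,"y": 0,"z": -40,"yaw": 0},
    {"x": 0,"y": 0,"z": -80,"yaw": 0},
    {"x": 0,"y": 0,"z": -105,"yaw": 0},
    {"x": 0,"y": 0,"z": -113,"yaw": 0},
    {"x": 0,"y": 0,"z": -113,"yaw": 0},
    {"x": -1,"y": 8,"z": -113,"yaw": 0},
    {"x": -2,"y": 16,"z": -113,"yaw": 0},
    {"x": -3,"y": 21,"z": -113,"yaw": 0},
    {"x": -3.5,"y": 26,"z": -113,"yaw": 0},
    {"x": -4,"y": 31,"z": -113,"yaw": 0},
    {"x": -5,"y": 36,"z": -113,"yaw": 0},
    {"x": -5,"y": 36,"z": -113,"yaw": 0},
  ],
)

```text
time: 9.98
ee_pos: [0.6632, -0.1059, 0.032]
tcp_rot: [-179.9, 0.1, 97.7]
wrist_force: [0.8, -2.2, 1.8]
opening: -0.0
```

```bash
python3 - <<'E'
from meas import *
o=get_obs();print(o['ee_pos'],o['tcp_rot'],g(o['ee_pos']),o['wrist_force'])
p,d=save('scene','scene7')
cv2.imwrite('pics/crop7.png',cv2.resize(p[130:330,200:460,::-1],None,fx=3,fy=3))
p,d=save('top','top7')
cv2.imwrite('pics/crop7t.png',cv2.resize(p[130:290,220:430,::-1],None,fx=3.8,fy=3.75,interpolation=cv2.INTER_CUBIC))
E
```

```text
[ 0.66321093 -0.10591456  0.03195976] [-1.79935423e+02  1.38008821e-01  9.76874074e+01] [[ -46.35894451 -263.59886451]] [ 0.8453688  -2.22852433  1.83163837]
```

View pics/crop7.png

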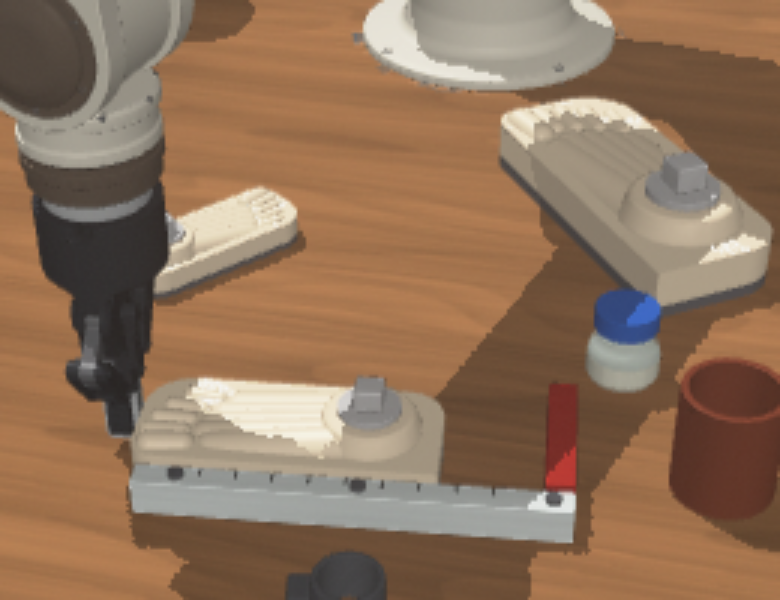

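View pics/crop7t.png

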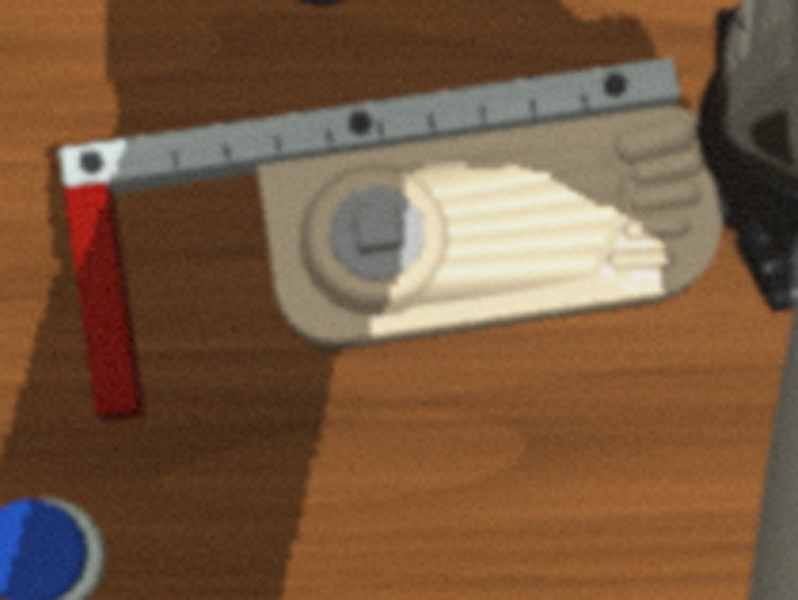

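It slid about 14 mm and stayed straight; the heel is now some 63 mm from the stop. I continue.

>>> servo_tool(
  steps=[
    {"x": -0.5,"y": 5,"z": 0,"yaw": 0},
    {"x": -1.3,"y": 10,"z": 0,"yaw": 0},
    {"x": -2,"y": 15,"z": 0,"yaw": 0},
    {"x": -2.6,"y": 20,"z": 0,"yaw": 0},
    {"x": -3.3,"y": 25,"z": 0,"yaw": 0},
    {"x": -4,"y": 30,"z": 0,"yaw": 0},
    {"x": -4.6,"y": 35,"z": 0,"yaw": 0},
    {"x": -5.3,"y": 40,"z": 0,"yaw": 0},
    {"x": -6,"y": 45,"z": 0,"yaw": 0},
    {"x": -6.6,"y": 50,"z": 0,"yaw": 0},
    {"x": -7,"y": 53,"z": 0,"yaw": 0},
    {"x": -7,"y": 53,"z": 0,"yaw": 0},
  ],
)

```text
time: 11.58
ee_pos: [0.6559, -0.0523, 0.0315]
tcp_rot: [-179.9, 0.1, 97.7]
wrist_force: [0.2, -0.7, -0.0]
opening: 0.0001
```

```bash
python3 - <<'E'
from meas import *
o=get_obs();print(o['ee_pos'],o['tcp_rot'],g(o['ee_pos']),o['wrist_force'])
p,d=save('top','top8')
cv2.imwrite('pics/crop8t.png',cv2.resize(p[130:290,220:430,::-1],None,fx=3.8,fy=3.75,interpolation=cv2.INTER_CUBIC))
E
```

```text
[ 0.65593065 -0.05231393  0.03148387] [-1.79894398e+02  5.66395519e-02  9.77193430e+01] [[ -46.48624168 -209.50622905]] [ 0.23212893 -0.6548366  -0.02527206]
```

View pics/crop8t.png

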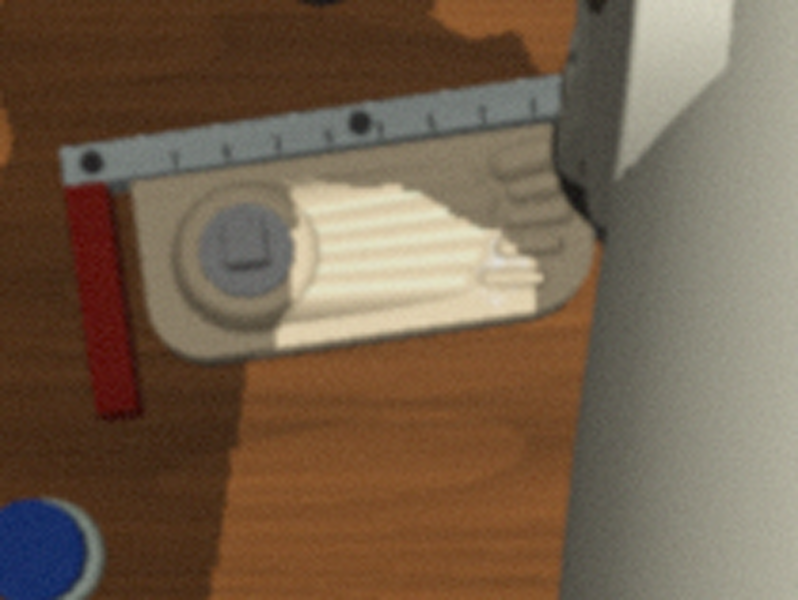

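About 8 mm is left to the stop. I go on in small steps, watching the force.

>>> servo_tool(
  steps=[
    {"x": -0.3,"y": 2,"z": 0,"yaw": 0},
    {"x": -0.5,"y": 4,"z": 0,"yaw": 0},
    {"x": -0.7,"y": 5,"z": 0,"yaw": 0},
    {"x": -0.8,"y": 6,"z": 0,"yaw": 0},
    {"x": -0.9,"y": 7,"z": 0,"yaw": 0},
    {"x": -1,"y": 7.5,"z": 0,"yaw": 0},
  ],
)

```text
time: 12.38
ee_pos: [0.6548, -0.0448, 0.0313]
tcp_rot: [-179.9, 0.0, 97.7]
wrist_force: [-0.2, -3.1, 0.8]
opening: -0.0002
```

>>> servo_tool(
  steps=[
    {"x": 0,"y": 0.5,"z": 0,"yaw": 0},
    {"x": -0.1,"y": 1,"z": 0,"yaw": 0},
  ],
)

```text
time: 12.62
ee_pos: [0.6547, -0.0438, 0.0313]
tcp_rot: [-179.9, 0.0, 97.7]
wrist_force: [0.5, -3.9, 0.4]
opening: -0.0004
```

>>> servo_tool(
  steps=[
    {"x": 0,"y": 0.5,"z": 0,"yaw": 0},
    {"x": -0.1,"y": 1,"z": 0,"yaw": 0},
  ],
)

```text
time: 12.88
ee_pos: [0.6546, -0.0428, 0.0313]
tcp_rot: [-179.9, 0.0, 97.7]
wrist_force: [1.1, -4.2, -0.2]
opening: 0.0001
```

```bash
python3 - <<'E'
from meas import *
o=get_obs();print(g(o['ee_pos']),o['wrist_force'])
p,d=save('top','top9')
cv2.imwrite('pics/crop9t.png',cv2.resize(p[150:250,220:390,::-1],None,fx=4.5,fy=4.5,interpolation=cv2.INTER_CUBIC))
E
```

```text
[[ -46.5071448  -199.86235561]] [ 1.08630839 -4.18800875 -0.22309437]
```

View pics/crop9t.png

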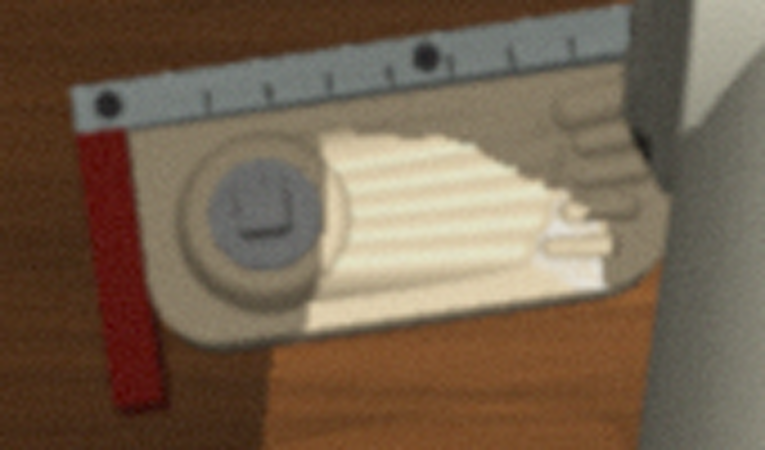

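>>> servo_tool(
  steps=[
    {"x": 0,"y": 0.5,"z": 0,"yaw": 0},
    {"x": -0.1,"y": 1,"z": 0,"yaw": 0},
  ],
)

```text
time: 13.18
ee_pos: [0.6546, -0.0426, 0.0313]
tcp_rot: [-179.9, 0.1, 97.7]
wrist_force: [1.8, -10.2, 0.3]
opening: -0.0003
```

>>> servo_tool(
  steps=[
    {"x": 0,"y": 0.5,"z": 0,"yaw": 0},
    {"x": -0.1,"y": 1,"z": 0,"yaw": 0},
  ],
)

```text
time: 13.42
ee_pos: [0.6546, -0.0426, 0.0314]
tcp_rot: [-179.9, 0.3, 97.6]
wrist_force: [1.6, -9.5, 0.2]
opening: 0.0001
```

The force rose to 10 N and motion stalled, so the heel is on the stop. I back off and go round to the outer side for the last sideways push.

>>> servo_tool(
  steps=[
    {"x": 1,"y": -8,"z": 0,"yaw": 0},
    {"x": 3,"y": -22,"z": 0,"yaw": 0},
    {"x": 4,"y": -30,"z": 40,"yaw": 0},
    {"x": 4,"y": -30,"z": 90,"yaw": 0},
    {"x": 0,"y": -20,"z": 120,"yaw": 10},
    {"x": -20,"y": 0,"z": 120,"yaw": 20},
    {"x": -40,"y": 30,"z": 120,"yaw": 30},
    {"x": -60,"y": 60,"z": 120,"yaw": 40},
    {"x": -83,"y": 95,"z": 120,"yaw": 50},
    {"x": -83,"y": 95,"z": 120,"yaw": 60},
    {"x": -83,"y": 95,"z": 120,"yaw": 70},
    {"x": -83,"y": 95,"z": 120,"yaw": 80},
  ],
)

```text
time: 14.92
ee_pos: [0.5717, 0.0522, 0.1514]
tcp_rot: [-179.9, 0.2, 178.0]
wrist_force: [-0.5, -0.1, 0.3]
opening: -0.0001
```

>>> servo_tool(
  steps=[
    {"x": 0,"y": 0,"z": 0,"yaw": 10},
    {"x": 0,"y": 0,"z": 0,"yaw": 10},
    {"x": 0,"y": 0,"z": 0,"yaw": 10},
    {"x": 0,"y": 0,"z": 0,"yaw": 10},
  ],
  grip=70,
)

```text
time: 15.42
ee_pos: [0.5717, 0.0521, 0.1514]
tcp_rot: [-179.9, 0.2, -172.2]
wrist_force: [-0.2, -0.5, -0.2]
opening: 0.0698
```

```bash
python3 - <<'E'
from meas import *
o=get_obs();print(o['ee_pos'],o['tcp_rot'],g(o['ee_pos']),o['opening'])
p,d=save('top','top10')
cv2.imwrite('pics/crop10t.png',cv2.resize(p[130:290,220:430,::-1],None,fx=3.8,fy=3.75,interpolation=cv2.INTER_CUBIC))
p,d=save('scene','scene10')
cv2.imwrite('pics/crop10.png',cv2.resize(p[130:330,200:460,::-1],None,fx=3,fy=3))
E
```

```text
[0.57169265 0.05213943 0.15140745] [-179.91731529    0.24364246 -172.157279  ] [[-116.16963221  -94.82942055]] 0.06982052602011182
```

View pics/crop10t.png

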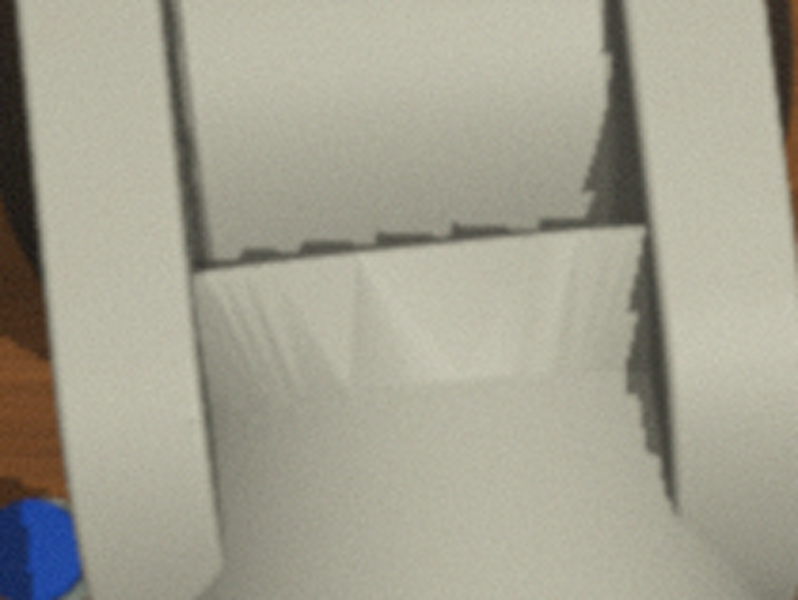

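View pics/crop10.png

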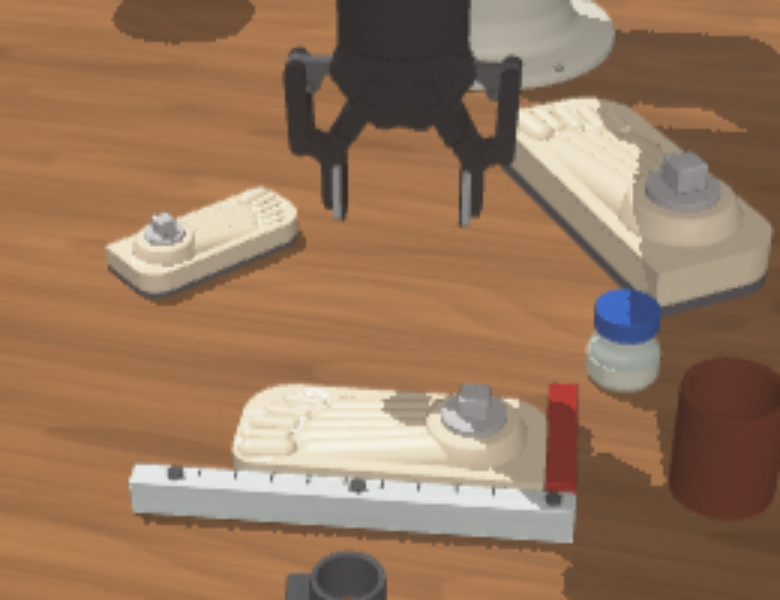

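The heel is against the stop in the scene view. I descend behind the outer side and push towards the fence.

>>> servo_tool(
  steps=[
    {"x": 0,"y": 0,"z": -45,"yaw": 0},
    {"x": 0,"y": 0,"z": -90,"yaw": 0},
    {"x": 0,"y": 0,"z": -118,"yaw": 0},
    {"x": 0,"y": 0,"z": -127,"yaw": 0},
    {"x": 0,"y": 0,"z": -127,"yaw": 0},
    {"x": 6,"y": 0.8,"z": -127,"yaw": 0},
    {"x": 12,"y": 1.6,"z": -127,"yaw": 0},
    {"x": 16,"y": 2.1,"z": -127,"yaw": 0},
    {"x": 19,"y": 2.5,"z": -127,"yaw": 0},
    {"x": 19,"y": 2.5,"z": -127,"yaw": 0},
  ],
)

```text
time: 16.77
ee_pos: [0.5908, 0.0547, 0.0244]
tcp_rot: [-179.9, 0.2, -172.1]
wrist_force: [0.5, 0.1, -0.1]
opening: 0.0701
```

>>> servo_tool(
  steps=[
    {"x": 1,"y": 0.1,"z": 0,"yaw": 0},
    {"x": 2,"y": 0.3,"z": 0,"yaw": 0},
  ],
)

```text
time: 17.02
ee_pos: [0.5928, 0.055, 0.0244]
tcp_rot: [-179.9, 0.2, -172.1]
wrist_force: [-0.2, -0.1, -0.4]
opening: 0.0699
```

>>> servo_tool(
  steps=[
    {"x": 1,"y": 0.1,"z": 0,"yaw": 0},
    {"x": 2,"y": 0.3,"z": 0,"yaw": 0},
  ],
)

```text
time: 17.27
ee_pos: [0.5943, 0.0551, 0.0243]
tcp_rot: [-179.9, 0.2, -172.1]
wrist_force: [-4.3, -2.1, 2.9]
opening: 0.0699
```

>>> servo_tool(
  steps=[
    {"x": 0.7,"y": 0.1,"z": 0,"yaw": 0},
    {"x": 1.5,"y": 0.2,"z": 0,"yaw": 0},
  ],
)

```text
time: 17.52
ee_pos: [0.5952, 0.055, 0.0243]
tcp_rot: [-179.9, 0.1, -172.1]
wrist_force: [-8.0, -1.6, 6.1]
opening: 0.0701
```

>>> servo_tool(
  steps=[
    {"x": 0.7,"y": 0.1,"z": 0,"yaw": 0},
    {"x": 1.5,"y": 0.2,"z": 0,"yaw": 0},
  ],
)

```text
time: 17.77
ee_pos: [0.5961, 0.0551, 0.0244]
tcp_rot: [-179.9, 0.0, -172.1]
wrist_force: [-5.9, -1.0, 3.4]
opening: 0.0702
```

>>> servo_tool(
  steps=[
    {"x": 0.7,"y": 0.1,"z": 0,"yaw": 0},
    {"x": 1.5,"y": 0.2,"z": 0,"yaw": 0},
  ],
)

```text
time: 18.02
ee_pos: [0.597, 0.0553, 0.0243]
tcp_rot: [-179.9, -0.1, -172.1]
wrist_force: [-10.7, -2.7, 7.8]
opening: 0.07
```

>>> servo_tool(
  steps=[
    {"x": 0.7,"y": 0.1,"z": 0,"yaw": 0},
    {"x": 1.5,"y": 0.2,"z": 0,"yaw": 0},
  ],
)

```text
time: 18.27
ee_pos: [0.597, 0.0552, 0.0244]
tcp_rot: [-179.9, -0.2, -172.1]
wrist_force: [-14.3, -2.2, 10.1]
opening: 0.0703
```

```bash
python3 - <<'E'
from meas import *
o=get_obs();print(o['ee_pos'],g(o['ee_pos']),o['wrist_force'])
p,d=save('top','top11')
cv2.imwrite('pics/crop11t.png',cv2.resize(p[130:290,220:430,::-1],None,fx=3.8,fy=3.75,interpolation=cv2.INTER_CUBIC))
p,d=save('scene','scene11')
cv2.imwrite('pics/crop11.png',cv2.resize(p[190:320,240:410,::-1],None,fx=4.5,fy=4.5))
E
```

```text
[0.59701142 0.05522104 0.02437139] [[-90.66571103 -95.12344859]] [-14.31058028  -2.24833043  10.07250097]
```

View pics/crop11.png

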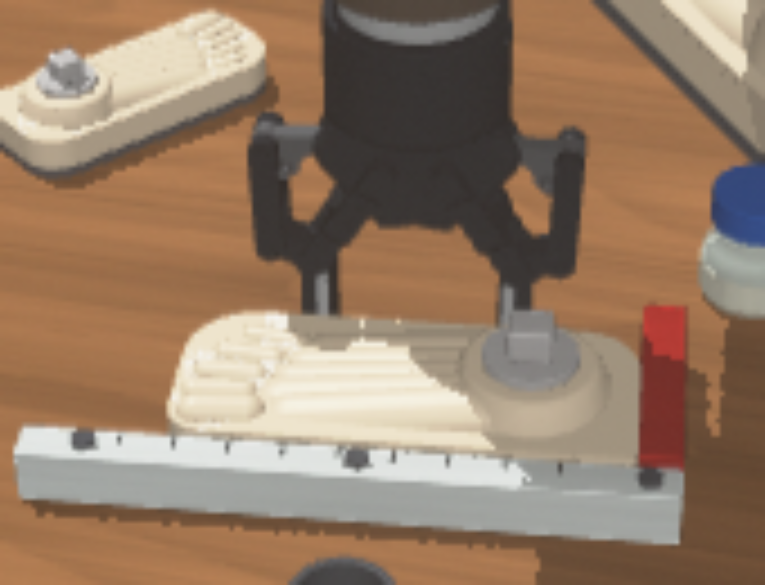

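View pics/crop11t.png

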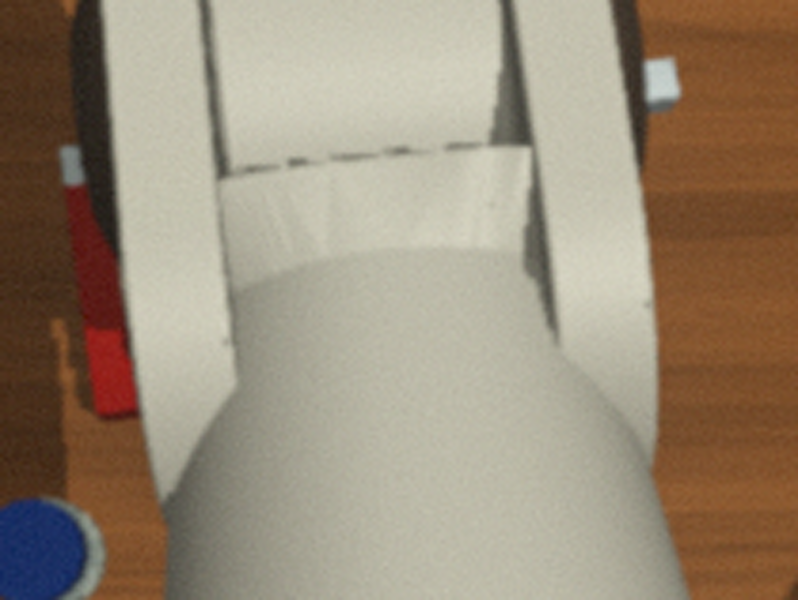

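It stalled at 14 N with the TCP at gauge x = -90.7, where flush on the fence predicts -91. I back straight off, rise and move away to look.

>>> servo_tool(
  steps=[
    {"x": -3,"y": -0.4,"z": 0,"yaw": 0},
    {"x": -12,"y": -1.6,"z": 0,"yaw": 0},
    {"x": -25,"y": -3.3,"z": 0,"yaw": 0},
    {"x": -28,"y": -3.7,"z": 45,"yaw": 0},
    {"x": -28,"y": -3.7,"z": 95,"yaw": 0},
    {"x": -28,"y": -3.7,"z": 130,"yaw": 0},
    {"x": -50,"y": -50,"z": 140,"yaw": 0},
    {"x": -80,"y": -100,"z": 140,"yaw": 0},
    {"x": -120,"y": -145,"z": 140,"yaw": 0},
    {"x": -160,"y": -190,"z": 140,"yaw": 0},
    {"x": -200,"y": -235,"z": 140,"yaw": 0},
    {"x": -200,"y": -235,"z": 140,"yaw": 0},
  ],
)

```text
time: 19.88
ee_pos: [0.3944, -0.1819, 0.1646]
tcp_rot: [-179.8, -0.2, -172.4]
wrist_force: [1.4, 0.4, 1.1]
opening: 0.0701
```

```bash
python3 - <<'E'
from meas import *
p,d=save('top','top12')
cv2.imwrite('pics/crop12t.png',cv2.resize(p[130:290,220:430,::-1],None,fx=3.8,fy=3.75,interpolation=cv2.INTER_CUBIC))
p,d=save('scene','scene12')
cv2.imwrite('pics/crop12.png',cv2.resize(p[190:320,240:410,::-1],None,fx=4.5,fy=4.5))
E
```

```text
(no output)
```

View pics/crop12.png

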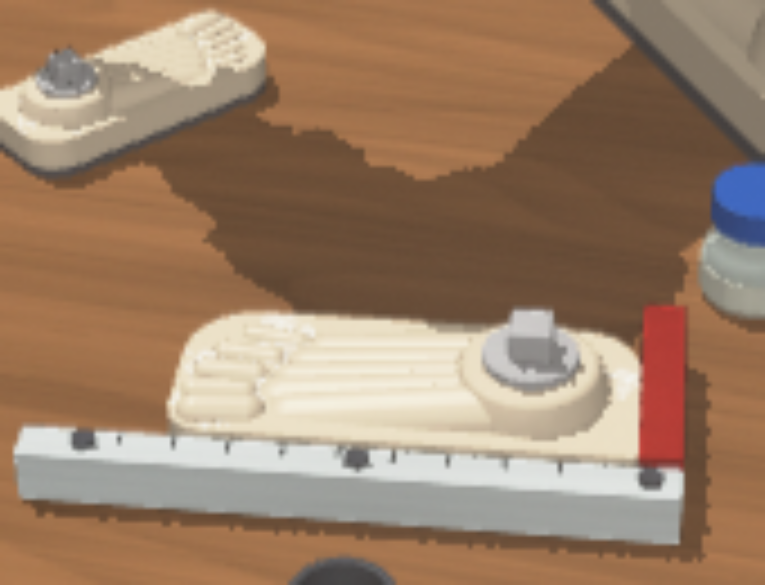

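View pics/crop12t.png

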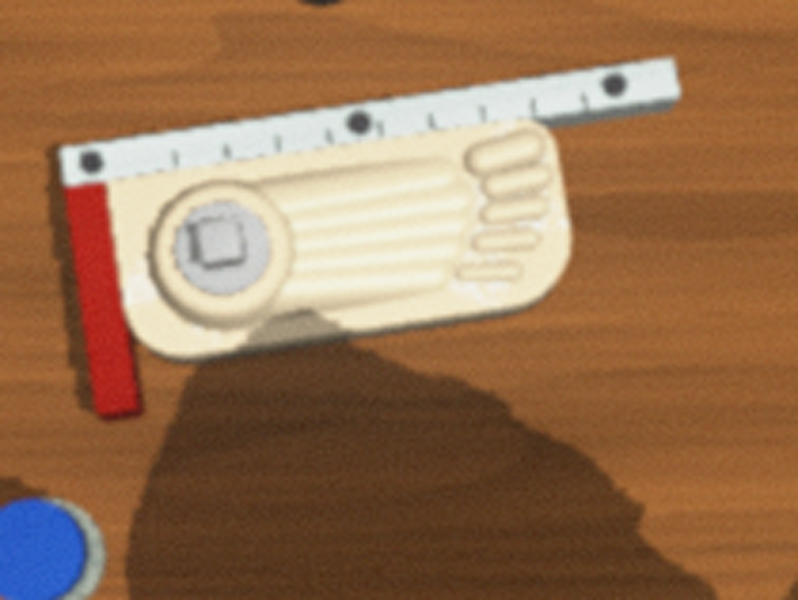

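Both views show no gap at the fence (crop row 185 to 120) or at the stop (column 108 to 128). One numeric check on the outer edge and toe end:

```bash
python3 - <<'E'
from meas import *
a=cv2.imread('pics/crop12t.png')
cv2.imwrite('pics/c13.png',cv2.resize(a[90:380,90:610],None,fx=1.5,fy=1.5))
print(g(unproj('top',cr([(215,352),(490,309),(563,190),(571,225)]),z=.028)))
d=np.load('pics/top12.npy')
for n,(u,v) in dict(jar=(229,278)).items(): print(n,unproj('top',[[u,v]],d=[d[v,u]]).round(3))
# adapter centroid from the top
print('adapter top expected px',proj('top',[[*w(-40,-45),.062]]))
E
```

```text
[[ -80.76511021  -33.55964573]
 [ -79.7839612  -149.94467185]
 [ -33.50862816 -188.54251523]
 [ -49.05176775 -189.40342819]]
jar [[0.513 0.188 0.053]]
adapter top expected px [[278.21030666 193.20392288]]
```

View pics/c13.png

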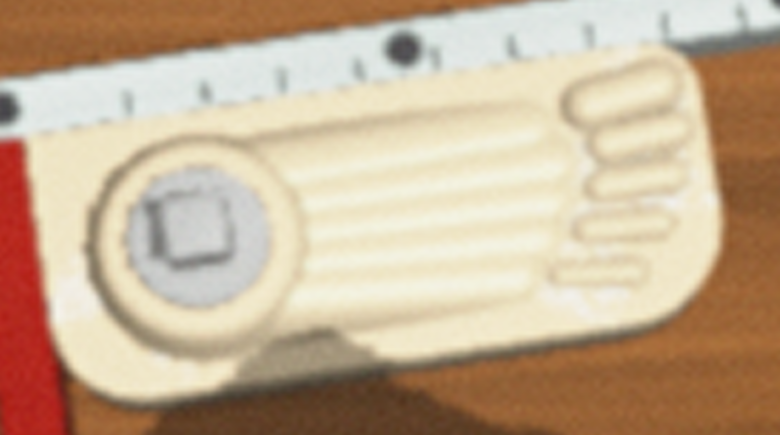

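The outer edge is at x = -80.8 and -79.8 mm, the toe end at y ≈ -189 mm, and the stub is where it should be at home. The crop shows the foot flush on both faces, so I hand in.

```bash
python3 -c "
from h import *
print(get_obs()['time'],job_done())"
```

```text
the job is handed in; nothing more can be done
19.975 None
```

The foot is in the gauge corner, inner side along the fence and heel against the red stop, and I handed the job in at 20.0 s of the 58 s. No verdict is reported.

**What I did:** I took the middle-sized foot (measured about 190 x 81 mm). I pushed its outer side with open fingers, turning it about 11°, and then pushed its toe end with closed fingers until the heel stalled on the stop at about 10 N. A last push on the outer side stalled on the fence at about 14 N.

**Last checks, from the images:**

| Check | Measured | At home |
|---|---|---|
| Outer side, gauge x | -80.8 mm near the heel, -79.8 mm near the toes | -80 mm |
| Toe end, gauge y | about -189 mm | -190 mm |
| Parallel to fence | about 0.01 rad | below 0.05 rad |

- **Gaps:** neither camera shows a gap at the fence or the stop. The image figures are good to only about 2 mm.
- **Jar:** its measured position has not changed.
- **Sleeve and clamp:** the fingers stayed clear of both, but I did not re-measure them at the end.
- **Arm:** retracted and clear of everything at hand-in.
- **Failures:** one move call was refused early on because its rows left out keys. Nothing moved because of it, and no other check failed or disagreed.

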